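# Proof-pull a case handle and stamp its ticket

### The arm

A 6-joint arm with a two-finger parallel gripper is mounted at the origin on the work surface. World frame = base frame: x ahead of the robot, y to its left, z up, the work surface at z = 0. Lengths are in m, angles in rad, forces in N, time in s.
With the tool pointing down it reaches from about 0.275 to 0.75 m from the base axis. Payload 10.2 kg.
Tool frame: the origin (TCP) lies midway between the tips of the shut fingers; the grasp point (between the pads) lies 19 mm behind it (env.hold_point_z is the distance from the TCP to the grasp point, in m); z points along the fingers, y is the line along which they close (so a half turn about z gives the same grasp; the last joint's range is limited). The gripper opens to 85 mm and grips with 20 to 120 N. Pads are 22 mm wide; open, the fingers measure 114 mm over their backs; the gripper's body (76 mm by 85 mm) begins 54 mm behind the grasp point. The pads swing forward as they close: fully open they stand 13 mm farther back than shut.
Start: joints at [0.928, 0.313, 1.498, -0, 1.331, -0.223], TCP at [0.214, 0.479, 0.231] pointing down, gripper open.
Joint ranges: [-2.94, 2.94], [-0.97, 2.17], [0.19, 2.56], [-1.23, 4.37], [0.02, 3.11], [-2.88, 2.88]. Speed limits (rad/s): [2.39, 2.39, 3.01, 3.14, 3.14, 3.14].

### API

Orientations are given as a unit quaternion [x, y, z, w].
In Python, from bench import env, kinematics, monitor, eyes, job gives the robot as it stands. The module is installed in compiled form; this text tells all that it offers. Calls block until the motion is done:
- env.reach(position, orientation): joint-space move of the TCP to a pose.
- env.movel(position, velocity=0.15, frame=None, guard=None): straight line of the TCP; frame=None keeps the orientation; velocity is the mean speed in m/s. With guard (N) it stops when the force on the tool has changed by that much, and returns True; else False.
- env.set_joints(angles): joint-space move.
- env.release() and env.close_gripper(effort=None): open the fingers fully, or close them until they stop; effort is the grip in N (None keeps the last).
- env.hold(seconds).
- kinematics.ik(position, orientation): joint angles nearest the present ones, or None.
- monitor.sense(): the state.
- eyes.grab_frame(name): name is "scene" or "top"; returns a dict with "frame" (400x640x3 uint8, red, green, blue), "mtx" (3x3 intrinsics, pixels), "view" (4x4, takes a point from world to camera coordinates). Camera axes: x right, y down, z forward; pixel columns grow to the right and rows downward; lengths in m; the calibration is good to about 2 mm. A picture is of the moment at which its call begins. There is no depth.
A pose or a line that the arm cannot do raises env.MotionError and nothing moves.
- job.hand_in(): hands the job in; it is judged then, once.
The state is a dict: "clock": time; "joints": joint angles; "qvel": joint speeds; "joint_efforts": joint torques, N m; "position": TCP position; "ee_rot": TCP orientation; "contact_force": force on the tool from outside, world axes, zero at the start; "ft_torque": the same for the moment, N m; "finger_gap": opening from 0.0 (shut) to 1.0 (fully open); "gripper_force": force on a finger pad.
Only numpy, scipy, OpenCV 4.12 (cv2) and the standard library are available. Lean on these libraries where they do the work, as an engineer would, in place of code of your own. Each camera call takes 0.05 s, during which the arm holds its last target. There are 200 camera calls.

### The job

Test the steel handle of the red case. Hook the spring scale over the handle's bar so that it lies flat on the bench, in line with the pull, and let go of it; then take it by its black grip and draw it straight out until the red band is half out of the barrel, not past it, keep it there for a good second and ease it all the way home without letting it snap. Then press the green stamp, where it stands on the job ticket, right down to its stop and let it come up, leaving the scale hooked on and everything else, the case too, where it is.

Things in the scene. Friction and masses are not known exactly. Their poses are not given: they have to be found in the camera images.
- scale: Pull spring scale, 200 long, 0.3 to 0.46 kg, lying on the bench. Barrel: square blue bar, 100 (x) x 40 x 40 high; the rod slides in it. Origin: middle of the barrel's underside; z up; +x from grip to hook. Fixed 8 mm steel hook at the +x end: its back runs 30 to 38 above the underside from x = 69, its point turns down at x = 98; at height 20 a bar has free room from x = 67 to 94.
- scale_hook (a point): lower end of the down-turned hook point: on the scale at x = 98, y = 0, z = 7 (the rounded end reaches 4 further down). Axes as scale
- scale_mouth (a point): centre of the barrel's rear mouth, where the rod comes out: on the scale at x = -50, y = 0, z = 20
- draw (a joint): how far the white rod is drawn out at the barrel's -x end, m: 0 home, 0.080 stop. A spring pulls it home with 1.8 N + 150 N/m x draw (10 N at 0.055). Black rings meet the mouth at 0.010, 0.020, 0.030, 0.040, 0.070; red band 12 mm wide: first edge out at 0.049, half out at 0.055, wholly out at 0.061.
- draw_grip (a point): centre of the black rubber grip on the rod's end: block 40 long (x) x 30 wide (y) x 26 high. With the rod home it is on the scale at x = -78, y = 0, z = 20, with an 8 mm gap between barrel and grip; it moves out along the scale's -x. Axes as scale
- case: Dark red presentation case with a gold panel, full of prints: 240 (x) x 320 (y) x 45 high, 3 to 4.3 kg, standing loose on the bench. Origin: centre of its underside; the face with the steel bar handle is its -x face, so +x runs from handle into the case
- case_bar (a point): middle of the handle's bar: 8 mm round bar 100 long along y, its centre 35 in front of the face (31 clear between bar and face) and 20 above the bench; two legs hold it to the face at y = -50 and +50. Axes as case
- stamp: Self-inking inspection stamp (black frame, green cap) standing loose on the job ticket: foot 44 (x) x 70 (y), 96 high with the cap up, 0.2 kg. Origin: centre of its foot
- cap (a joint): how far the stamp's sprung cap is pressed down, m: 0 up, 0.018 at its stop. Takes 3 N to start and 9 N at the stop; springs up again
- cap_top (a point): centre of the top of the green cap (white top plate 34 x 60), 96 above the stamp's foot with the cap up
- ticket: Job ticket: fixed white card 150 (x) x 110 (y) x 3 thick, on the bench. Origin: centre of its underside
- foil_gold: bystander: upright gold foil roll, 60 dia x 115 high, origin under its centre
- foil_silver: bystander: upright silver foil roll, 54 dia x 85 high, origin under its centre
- glue: bystander: white bottle of glue with a red cap, 60 dia x 165 high, origin under its centre
- driver: bystander: screwdriver lying down, 190 long
- brush: bystander: brush lying down, 190 long
- rivets: bystander: low jar of rivets, 64 dia x 50 high, origin under its centre
- pot: bystander: blue pot, 72 dia x 95 high, origin under its centre
Things that resemble listed ones, but are neither listed nor needed, are in the scene too. What is shaped like the stamp but pink or purple is not meant. Of the things that look like the scale, the larger one is meant.

How it is judged:
On the way, in this order (a step that is already met when the one before it is completed fails the run):
1. the scale lies flat on the bench, hooked over the case's handle bar, the rod home and the robot off it (x of scale_hook in the frame of case_bar between 0.005 and 0.034 m and y of scale_hook in the frame of case_bar between -0.044 and 0.044 m and z of scale_hook in the frame of case_bar below -0.004 m and angle between scale's own z axis and vertical below 0.15 rad and height (world z) of scale below 0.008 m and angle between the x axis of scale and the x axis of case, either way round below 0.3 rad and contact force between the fingers and scale below 0.05 N and linear speed of scale below 0.02 m/s and value of joint draw below 0.004 m), for 0.2 s.
2. the rod is drawn with the red band at the mouth (draw 0.048 to 0.062), pulling straight on the handle, for one second (x of scale_hook in the frame of case_bar between 0.005 and 0.034 m and y of scale_hook in the frame of case_bar between -0.044 and 0.044 m and z of scale_hook in the frame of case_bar below -0.004 m and angle between scale's own z axis and vertical below 0.15 rad and height (world z) of scale below 0.008 m and angle between the x axis of scale and the x axis of case, either way round below 0.3 rad and value of joint draw between 0.048 and 0.062 m and contact force between scale and case above 3 N), for 1 s.
3. the rod is back home (draw under 0.004) (value of joint draw below 0.004 m), for 0.2 s.
4. the stamp is pressed right down (cap over 0.016), standing on the ticket (value of joint cap above 0.016 m and angle between stamp's own z axis and vertical below 0.15 rad), for 0.15 s.
At the end, for the whole second after the job is handed in: Scale at rest, flat on the bench, within 0.3 rad of square to the handle face, hook point behind the bar (5 to 34 mm past its centre, 4 mm or more below it, within 44 mm of its middle); rod home (under 4 mm); stamp upright, within 60 x 40 mm of the ticket's centre, cap up (under 3 mm) (x of scale_hook in the frame of case_bar between 0.005 and 0.034 m and y of scale_hook in the frame of case_bar between -0.044 and 0.044 m and z of scale_hook in the frame of case_bar below -0.004 m and angle between scale's own z axis and vertical below 0.15 rad and height (world z) of each of scale, stamp below 0.008 m and angle between the x axis of scale and the x axis of case, either way round below 0.3 rad and value of joint draw below 0.004 m and linear speed of scale below 0.02 m/s and value of joint cap below 0.003 m and angle between stamp's own z axis and vertical below 0.1 rad and x of stamp in the frame of ticket between -0.06 and 0.06 m and y of stamp in the frame of ticket between -0.04 and 0.04 m); the robot touches nothing.
It fails at once if the rod is drawn past the red band (draw over 0.066) (value of joint draw above 0.066 m).
It fails at once if the rod is let snap back (faster than 0.5 m/s inwards) (velocity of joint draw below -0.5 m/s).
It fails at once if the scale is dropped: falling, out of the fingers, from more than 30 mm (contact force between the fingers and scale below 0.01 N and height (world z) of scale above 0.03 m and linear speed of scale above 0.3 m/s).
It fails at once if the case is dragged or pushed more than 20 mm (distance of case from where it was at the start of the episode above 0.02 m).
It fails at once if the stamp is knocked over, or another thing on the bench is shifted more than 25 mm (angle between stamp's own z axis and vertical above 0.4 rad or distance of any of foil_gold, foil_silver, glue, driver, brush, rivets, pot from where it was at the start of the episode above 0.025 m).
It also fails if it takes over 66 s, if anything falls off the work surface, if the arm or the gripper's body presses on something with over 40 N, if the wrist force passes 120 N, or if a joint passes its speed limit or range.

## Working session

There is one attempt and no reset: what is moved stays moved. The work goes in short steps, each a Python script; the robot and the scene stay as the last script left them, time stands still between calls to the robot, and variables do not carry over. Pictures are saved under pics/ and viewed, at most 12 in all, crops included, and the job is handed in when it is done.

```bash
mkdir -p pics
cat > h.py <<'E'
import numpy as np, cv2
from bench import env, kinematics, monitor, eyes, job
from scipy.spatial.transform import Rotation as R
def ray(f,u,v):
    V=np.array(f["view"]);K=np.array(f["mtx"])
    d=V[:3,:3].T@np.linalg.solve(K,[u,v,1.]);o=-V[:3,:3].T@V[:3,3];return o,d
def px(f,u,v,z):
    o,d=ray(f,u,v);return o+d*(z-o[2])/d[2]
def proj(f,p):
    V=np.array(f["view"]);K=np.array(f["mtx"]);c=K@(V[:3,:3]@np.array(p)+V[:3,3]);return c[:2]/c[2]
def down(yaw): # tool z down, tool y (closing) at yaw+90deg, tool x along yaw
    c,s=np.cos(yaw),np.sin(yaw)
    return R.from_matrix(np.array([[c,s,0],[s,-c,0],[0,0,-1]])).as_quat()
E
python3 - <<'E'
from h import *
for n in("scene","top"):
    f=eyes.grab_frame(n); np.save(n+'.npy',f,allow_pickle=True)
    cv2.imwrite(f'pics/{n}0.png',f["frame"][:,:,::-1])
    o,d=ray(f,320,200);print(n,o.round(3),d.round(3),np.array(f["mtx"]).round(1).tolist())
s=monitor.sense();print(s["position"],s["ee_rot"],s["clock"],env.hold_point_z)
E
```

```text
scene [0.987 0.754 0.98 ] [-0.365 -0.559 -0.745] [[447.2, 0.0, 319.7], [0.0, 447.2, 189.9], [0.0, 0.0, 1.0]]
top [0.263 0.08  1.64 ] [ 0.178  0.007 -0.984] [[468.2, 0.0, 323.0], [0.0, 468.2, 199.0], [0.0, 0.0, 1.0]]
[0.21385169 0.4792207  0.23080811] [ 2.08354942e-01  9.78053111e-01 -5.22698370e-04 -2.37624571e-04] 0.1 0.0187
```

View pics/top0.png

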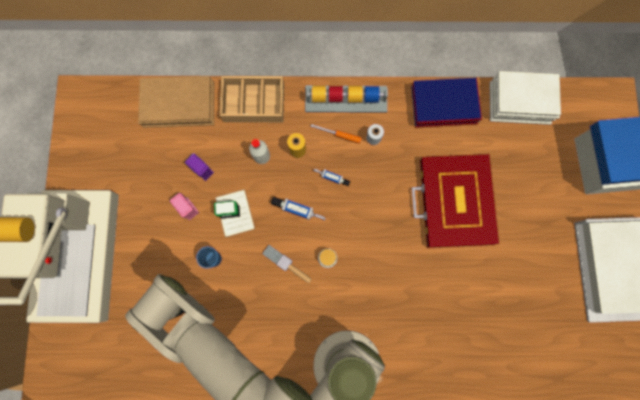

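View pics/scene0.png

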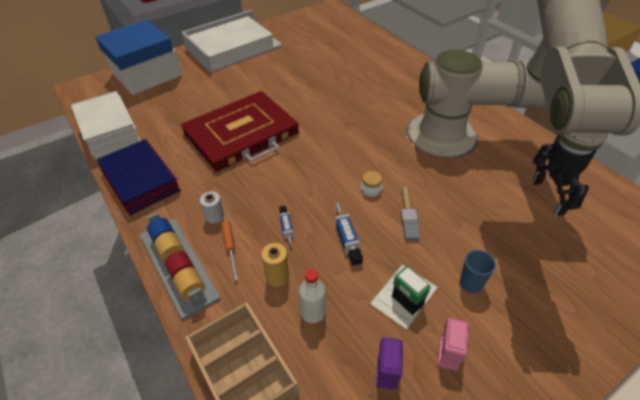

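Two candidates look like the scale: the larger at top (297,208) / scene (347,236), and a smaller one at top (332,177) / scene (287,222). The larger one is meant. Of the stamps, the green one at top (227,208) fits; the pink one (183,205) and the purple one (198,166) don't. I'll confirm this in one enlarged crop and measure there.

Run:
```python
from h import *
t=np.load('top.npy',allow_pickle=True).item();s=np.load('scene.npy',allow_pickle=True).item()
I=t["frame"][:,:,::-1]
a=cv2.resize(I[185:230,260:360],None,fx=8,fy=8,interpolation=cv2.INTER_CUBIC)[:, :800]
b=cv2.resize(I[178:223,400:450],None,fx=5,fy=5,interpolation=cv2.INTER_CUBIC)
c=cv2.resize(I[185:240,205:265],None,fx=4,fy=4,interpolation=cv2.INTER_CUBIC)
o=np.zeros((590,800,3),np.uint8);o[:360]=a;o[365:590,:250]=b;o[365:585,260:500]=c
e=cv2.resize(s["frame"][195:270,320:380,::-1],None,fx=3,fy=3,interpolation=cv2.INTER_CUBIC);o[365:590,510:690]=e
cv2.imwrite('pics/crop.png',o)
h=cv2.cvtColor(t["frame"],cv2.COLOR_RGB2HSV)
def blob(m,x0,y0,x1,y1,n):
    k=np.zeros(m.shape,np.uint8);k[y0:y1,x0:x1]=m[y0:y1,x0:x1]
    p=cv2.findNonZero(k)
    if p is None: print(n,None);return
    r=cv2.minAreaRect(p);print(n,len(p),p.mean((0,1)).round(1),np.round(r[0],1),np.round(r[1],1),round(r[2],1))
H,S,V=h[...,0],h[...,1],h[...,2]
blob((H>95)&(H<130)&(S>100),265,185,335,230,'barrel')
blob((V<60),262,185,300,230,'grip')
blob((H>50)&(H<90)&(S>90),205,190,250,225,'green')
blob(((H<8)|(H>172))&(S>140)&(V>40),400,140,510,260,'case')
```

```text
barrel 65 [296.7 210.4] [296.9 208.8] [21.8  9.8] 18.4
grip 54 [275.8 201.5] [275.9 201.5] [9.1 6.1] 21.8
green 68 [231.5 211.1] [228.  212.3] [11.9 23.2] 59.9
case 5334 [458.7 200.9] [458.9 200.3] [92.8 71.7] 85.2
```

View pics/crop.png

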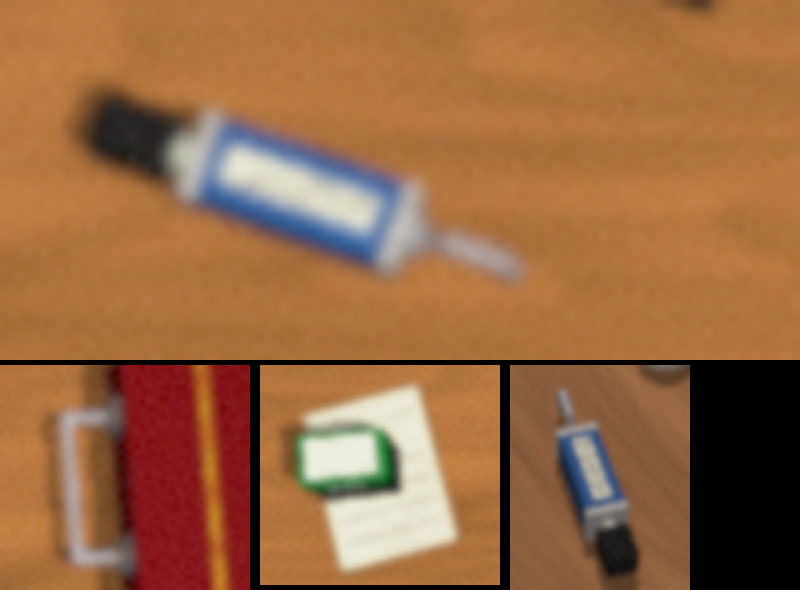

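The crop confirms the large scale: barrel top centre at about top (297.7,208.8), hook tip (324.7,218.7), grip on the left. The handle bar runs (413.4,187.4) to (415.6,217), and the green stamp's top plate centre is at about (225.2,207.5). Next I'll compute poses and cross-check them in the scene view.

Run:
```python
from h import *
t=np.load('top.npy',allow_pickle=True).item();s=np.load('scene.npy',allow_pickle=True).item()
B=px(t,297.7,208.8,.04);H=px(t,324.7,218.7,.036);G=px(t,275.3,201.2,.03)
print('B',B.round(4),'H',H.round(4),'G',G.round(4),'yaw',np.degrees(np.arctan2(*(H-G)[[1,0]])),np.linalg.norm(H-B),np.linalg.norm(G-B))
b1=px(t,413.4,187.4,.022);b2=px(t,415.6,217,.022);bm=(b1+b2)/2;d=b2-b1
print('bar',bm.round(4),np.linalg.norm(d),'case yaw',np.degrees(np.arctan2(d[0],-d[1]))+0, d.round(4))
C=px(t,225.2,207.5,.099);print('cap',C.round(4))
print('tip',px(t,0,0,0)[:0])
for n,p in(('B',B),('H',H),('G',G),('b1',b1),('b2',b2),('C',C)):print(n,proj(s,p).round(1))
o=cv2.resize(s["frame"][120:180,220:300,::-1],None,fx=5,fy=5,interpolation=cv2.INTER_CUBIC)
q=cv2.resize(s["frame"][200:310,325:445,::-1],None,fx=5,fy=5,interpolation=cv2.INTER_CUBIC)[:590]
W=np.zeros((590,800,3),np.uint8)
o=o[:,:]; 
for p in(b1,b2):
    u=(proj(s,p)-[220,120]+.5)*5; cv2.drawMarker(o,tuple(int(x) for x in u),(0,255,0),0,12)
for p in(B,H,G,C):
    u=(proj(s,p)-[325,200]+.5)*5; cv2.drawMarker(q,tuple(int(x) for x in u),(0,0,255),0,14)
q=cv2.resize(q,None,fx=.66,fy=.66);o=o
W[:q.shape[0],:q.shape[1]]=q;W[:300,400:800]=o;W[:q.shape[0],:q.shape[1]][:, :396]=q[:,:396]
cv2.imwrite('pics/chk.png',W)
```

```text
B [0.5211 0.169  0.04  ] H [0.4875 0.0754 0.036 ] G [0.5493 0.2481 0.03  ] yaw -109.68689964376263 0.09950534919850701 0.08462062320934444
bar [ 0.5494 -0.2395  0.022 ] 0.10552504908347493 case yaw -87.58932166777318 [-0.1054 -0.0044  0.    ]
cap [0.515  0.4075 0.099 ]
tip []
B [346.7 227.1]
H [336.7 201.2]
G [356.  254.4]
b1 [249.6 158.6]
b2 [277.8 145.3]
C [411.7 277.7]
```

View pics/chk.png

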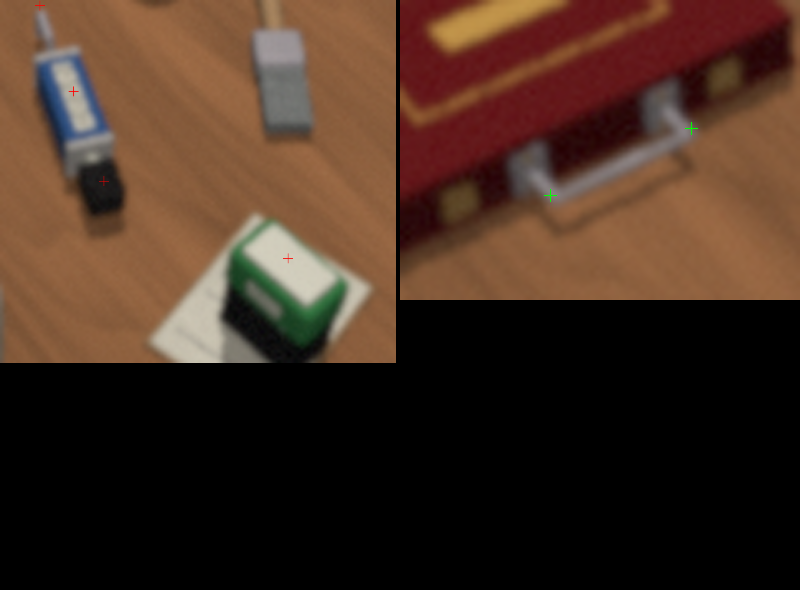

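The reprojected points agree to about 1 px, and the larger scale is confirmed. Now I'll grasp it.

```bash
cat >> h.py <<'E'
B=np.array([.5211,.169]);YS=np.radians(-109.7);YC=np.radians(-87.6)
BAR=np.array([.5494,-.2395]);CAP=np.array([.515,.4075])
u=np.array([np.cos(YC),np.sin(YC)])
def P(xy,z):return [xy[0],xy[1],z]
E
python3 - <<'E'
from h import *
for k in(0,np.pi):
    for p,y in((P(B,.008),YS),(P(B,.15),YS),(P(BAR-.08*u,.06),YC),(P(BAR-.158*u,.008),YC),(P(BAR-.23*u,.008),YC)):
        q=kinematics.ik(p,down(y+k));print(k,None if q is None else np.round(q,2))
E
```

```text
0 [ 0.1   0.64  1.65 -0.    0.85 -2.7 ]
0 [ 0.1   0.44  1.54 -0.    1.16 -2.7 ]
0 [-0.49  0.59  1.56 -0.    0.99  2.61]
0 [-0.36  0.64  1.65 -0.    0.86  2.74]
0 [-0.24  0.62  1.68 -0.    0.84  2.86]
3.141592653589793 [ 0.1   0.64  1.65 -0.    0.85  0.44]
3.141592653589793 [ 0.1   0.44  1.54 -0.    1.16  0.44]
3.141592653589793 [-0.49  0.59  1.56 -0.    0.99 -0.53]
3.141592653589793 [-0.36  0.64  1.65 -0.    0.86 -0.4 ]
3.141592653589793 [-0.24  0.62  1.68 -0.    0.84 -0.28]
```

Run:
```python
from h import *
env.reach(P(B,.15),down(YS+np.pi))
print(env.movel(P(B,.008),.12,guard=8))
env.close_gripper(60)
s=monitor.sense();print(s["finger_gap"],s["gripper_force"],s["position"])
env.movel(P(B,.10),.12)
t=BAR-.08*u
env.reach(P(t,.10),down(YC+np.pi))
env.movel(P(t,.062),.1)
s=monitor.sense();print(s["finger_gap"],s["position"],s["clock"],s["contact_force"])
im=[]
for n,(x0,y0) in(("top",(340,160)),("scene",(200,110))):
    f=eyes.grab_frame(n);np.save(n+'1.npy',f,allow_pickle=True)
    im.append(cv2.resize(f["frame"][y0:y0+80,x0:x0+100,::-1],None,fx=4,fy=4,interpolation=cv2.INTER_CUBIC))
cv2.imwrite('pics/hover.png',np.hstack(im))
```

```text
False
0.4595513774282864 61.947208642959595 [0.52154651 0.16898518 0.00852042]
0.4598696831576674 [ 0.54632259 -0.15932755  0.0622477 ] 6.2583 [ 0.61935673  0.39152568 -3.93371645]
```

View pics/hover.png

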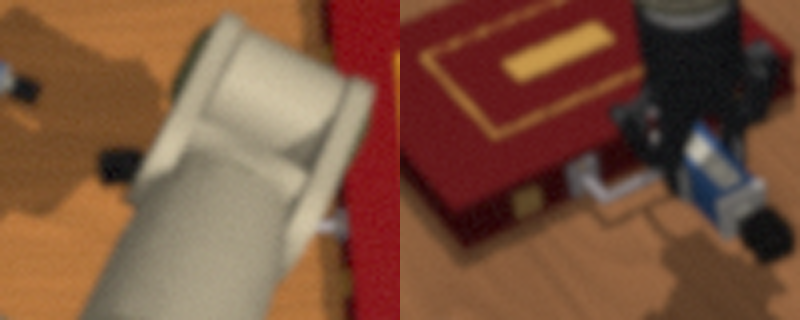

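Run:
```python
from h import *
t=np.load('top1.npy',allow_pickle=True).item();s=np.load('scene1.npy',allow_pickle=True).item()
T=np.array(monitor.sense()["position"])[:2]
e=px(t,365.2,201.4,.08);print('end along u from tcp',(e[:2]-T)@u,'lat',(e[:2]-T)@[-u[1],u[0]])
for x in(-50,-98):
  print(x,proj(s,P(T+x/1000*u,.074)).round(1),proj(s,P(T+x/1000*u,.094 if x==-50 else .087)).round(1))
k=s["frame"][130:200,270:310];h=cv2.cvtColor(k,cv2.COLOR_RGB2HSV)
print('blk',[ (np.argwhere((h[...,2]<45)&(np.arange(40)[None]>12)&(np.arange(70)[:,None]>28)).mean(0)+[130,270])[::-1]], 'exp grip', proj(s,P(T-.078*u,.074)))
```

```text
end along u from tcp -0.09847951822955804 lat -0.001458827945310658
-50 [284.9 162.3] [284.4 157.3]
-98 [294.  171.4] [293.7 168.1]
blk [array([291.30088496, 168.25663717])] exp grip [290.12658672 167.54790525]
```

Run:
```python
from h import *
t=BAR-.08*u
print(env.movel(P(t,.0095),.06,guard=10)); s=monitor.sense();print(s["position"],s["contact_force"])
if s["position"][2]<.014:
    env.release(); env.hold(.3)
    env.movel(P(t,.13),.15); env.hold(.1)
    env.reach(P(BAR-.20*u,.16),down(YC+np.pi))
    im=[]
    for n,(x0,y0) in(("top",(350,160)),("scene",(215,110))):
        f=eyes.grab_frame(n);np.save(n+'2.npy',f,allow_pickle=True)
        im.append(cv2.resize(f["frame"][y0:y0+80,x0:x0+100,::-1],None,fx=4,fy=4,interpolation=cv2.INTER_CUBIC))
    cv2.imwrite('pics/hooked.png',np.hstack(im))
print(monitor.sense()["clock"])
```

```text
False
[ 0.54629684 -0.15968571  0.00984564] [ 0.44005031  0.65206821 -4.91330741]
9.9167
```

View pics/hooked.png

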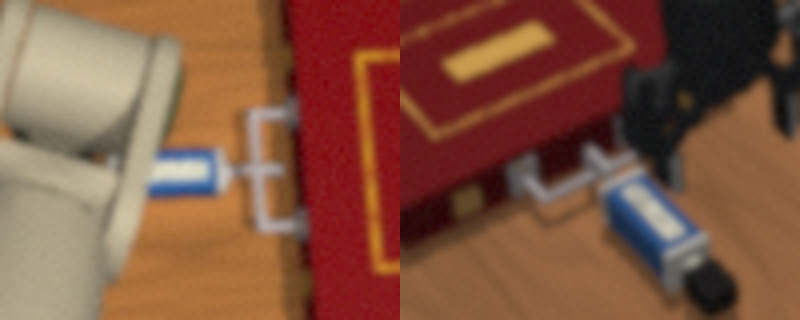

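```bash
cat >> h.py <<'E'
def F():
    a=[]
    for _ in range(5):
        env.hold(.02);a.append(np.array(monitor.sense()["contact_force"])[:2]@u)
    return np.mean(a)
E
python3 - <<'E'
from h import *
g=BAR-.158*u
env.reach(P(g,.10),down(YC+np.pi))
print(env.movel(P(g,.007),.12,guard=8)); f0=F()
env.close_gripper(80); f1=F();s=monitor.sense();print(f0,f1,s["finger_gap"],s["position"],s["clock"])
for d in(.01,.02,.03,.04):
    env.movel(P(g-d*u,.007),.04);p=np.array(monitor.sense()["position"])[:2];print(d,round((g-p)@u,4),round(F()-f0,2))
im=[]
f=eyes.grab_frame("scene");np.save('scene3.npy',f,allow_pickle=True)
cv2.imwrite('pics/pull.png',cv2.resize(f["frame"][110:210,225:345,::-1],None,fx=5,fy=5,interpolation=cv2.INTER_CUBIC))
np.save('f0.npy',[f0,f1]);print(monitor.sense()["clock"])
E
```

```text
False
0.007413489127439244 -0.6944838509878778 0.3320157655830567 [ 0.54291331 -0.08164222  0.00732501] 11.95
0.01 0.0102 2.99
0.02 0.0199 4.26
0.03 0.0299 4.91
0.04 0.0397 6.31
13.9333
```

View pics/pull.png

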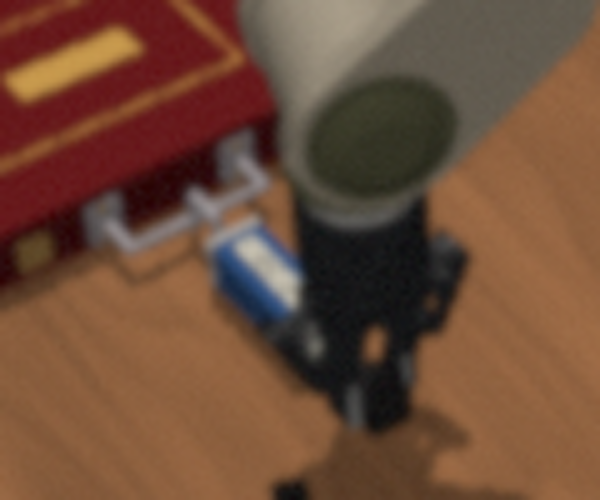

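Run:
```python
from h import *
g=BAR-.158*u;f0=np.load('f0.npy')[0]
for d in(.05,.058):
    env.movel(P(g-d*u,.007),.04);p=np.array(monitor.sense()["position"])[:2];x=np.mean([F(),F()])-f0;print(d,round((g-p)@u,4),round(x,2),'draw',(x-1.8)/150)
f=eyes.grab_frame("scene");np.save('scene4.npy',f,allow_pickle=True)
t=eyes.grab_frame("top");np.save('top4.npy',t,allow_pickle=True)
a=cv2.resize(f["frame"][130:210,250:330,::-1],None,fx=5,fy=5,interpolation=cv2.INTER_CUBIC)
b=cv2.resize(t["frame"][160:240,350:430,::-1],None,fx=5,fy=5,interpolation=cv2.INTER_CUBIC)
cv2.imwrite('pics/pull2.png',np.hstack([a,b]));s=monitor.sense();print(s["clock"],s["contact_force"],s["finger_gap"])
# bar top/blue shifts in scene
for n in('scene2','scene3','scene4'):
    k=np.load(n+'.npy',allow_pickle=True).item()["frame"][150:172,255:285];h=cv2.cvtColor(k,cv2.COLOR_RGB2HSV)
    m=np.argwhere((h[...,0]>100)&(h[...,0]<125)&(h[...,1]>110));print(n,len(m),m.min(0)+[150,255],m[m[:,0]<m[:,0].min()+4].mean(0)+[150,255])
```

```text
0.05 0.0494 7.69 draw 0.03924932156354623
0.058 0.0573 8.91 draw 0.04737617517579143
15.1167 [ 0.29048187 -8.53761059  2.89549108] 0.3353440426161432
scene2 83 [158 267] [159.91666667 268.66666667]
scene3 74 [160 269] [161.85714286 270.42857143]
scene4 73 [160 269] [161.85714286 270.42857143]
```

View pics/pull2.png

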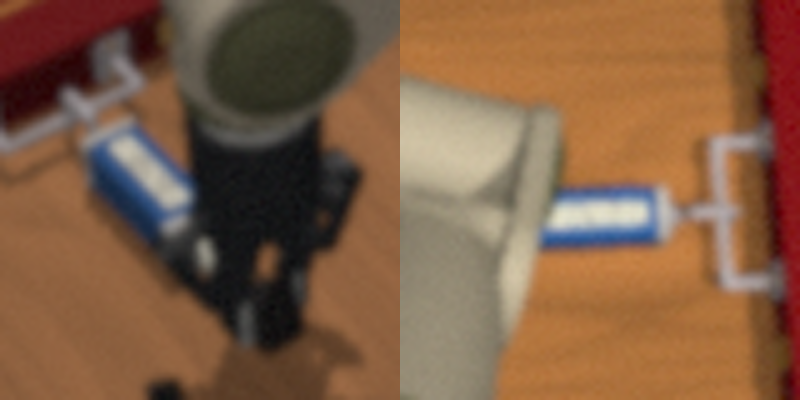

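Run:
```python
from h import *
g=BAR-.158*u;f0=np.load('f0.npy')[0]
env.movel(P(g-.0655*u,.007),.03)
for _ in range(4):
    env.hold(.3);p=np.array(monitor.sense()["position"])[:2];x=F()-f0;print(round((g-p)@u,4),round(x,2),'draw',(x-1.8)/150)
env.hold(.3)
env.movel(P(g-.02*u,.007),.05);print(F()-f0)
env.movel(P(g-.006*u,.007),.02);env.hold(.2);print(F()-f0)
env.hold(.3);env.release();env.hold(.3)
env.movel(P(g-.006*u,.13),.15)
env.reach(P(CAP,.20),down(0))if 0 else None
q=[(y,kinematics.ik(P(CAP,.2),down(y))) for y in np.radians([-110,-20,70,160])]
for y,j in q: print(np.degrees(y),None if j is None else np.round(j,2))
env.reach([.45,.15,.25],down(YC+np.pi))
im=[]
for n,(x0,y0) in(("top",(350,160)),("scene",(215,110))):
    f=eyes.grab_frame(n);np.save(n+'5.npy',f,allow_pickle=True)
    im.append(cv2.resize(f["frame"][y0:y0+80,x0:x0+100,::-1],None,fx=4,fy=4,interpolation=cv2.INTER_CUBIC))
cv2.imwrite('pics/after.png',np.hstack(im));print(monitor.sense()["clock"])
```

```text
0.0644 9.95 draw 0.05434143027662762
0.0645 9.77 draw 0.053133853829082034
0.0644 9.49 draw 0.05128920212751234
0.0645 9.82 draw 0.053485837207851265
3.2379880162061134
-4.6658130811403975
-110.0 [ 0.49  0.63  1.09 -0.    1.42 -2.3 ]
-20.0 [ 0.49  0.63  1.09 -0.    1.42  2.41]
70.0 [ 0.49  0.63  1.09 -0.    1.42  0.84]
160.0 [ 0.49  0.63  1.09 -0.    1.42 -0.73]
22.9417
```

View pics/after.png

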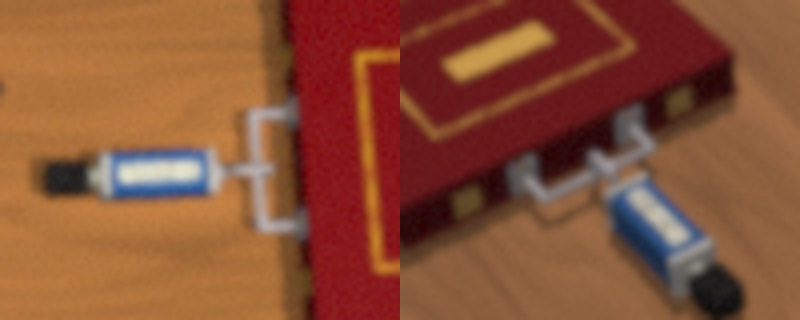

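Run:
```python
from h import *
q=down(np.radians(160))
env.close_gripper(20)
env.reach(P(CAP,.20),q);env.movel(P(CAP,.105),.12)
f0=np.array(monitor.sense()["contact_force"])
r=env.movel(P(CAP,.074),.03,guard=18);env.hold(.5)
s=monitor.sense();print(r,s["position"],np.array(s["contact_force"])-f0)
env.movel(P(CAP,.11),.05);env.movel(P(CAP,.22),.15)
env.reach([.35,.2,.3],q)
im=[]
for n,(x0,y0) in(("top",(180,170)),("scene",(345,230))):
    f=eyes.grab_frame(n)
    im.append(cv2.resize(f["frame"][y0:y0+100,x0:x0+100,::-1],None,fx=4,fy=4,interpolation=cv2.INTER_CUBIC))
cv2.imwrite('pics/stamp.png',np.hstack(im));print(monitor.sense()["clock"])
```

```text
True [0.51533083 0.40771325 0.08137136] [-2.46124226 -2.54358748  7.60388992]
29.7917
```

View pics/stamp.png

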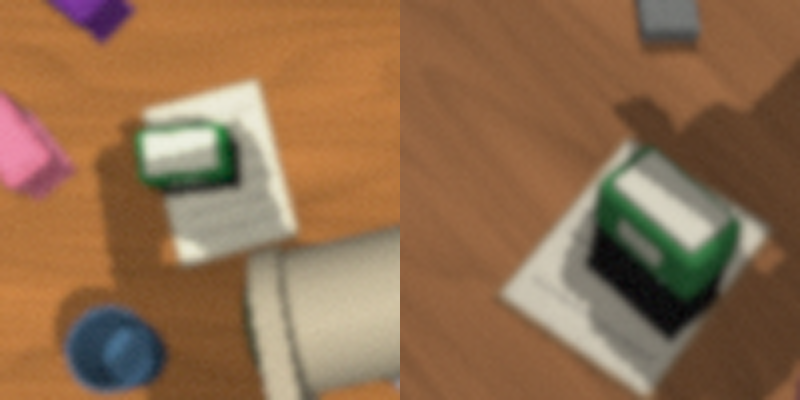

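The first press may have eased off after the guard tripped: it held 7.6 N, against 9 N at the stop. I'll press again in small steps until the hold is clearly beyond the stop.

Run:
```python
from h import *
q=down(np.radians(160))
env.reach(P(CAP,.20),q);env.movel(P(CAP,.105),.12);env.hold(.2)
f0=monitor.sense()["contact_force"][2]
env.movel(P(CAP,.084),.04)
for z in np.arange(.083,.0755,-.001):
    env.movel(P(CAP,z),.03);env.hold(.2);s=monitor.sense();f=s["contact_force"][2]-f0
    print(round(z,4),s["position"][2].round(4),round(f,1))
    if f>14: break
env.hold(.3)
env.movel(P(CAP,.11),.05);env.movel(P(CAP,.22),.15);env.reach([.35,.2,.3],q)
im=[]
for n,(x0,y0) in(("top",(180,170)),("top",(350,150))):
    f=eyes.grab_frame(n)
    im.append(cv2.resize(f["frame"][y0:y0+100,x0:x0+100,::-1],None,fx=4,fy=4,interpolation=cv2.INTER_CUBIC))
cv2.imwrite('pics/stamp2.png',np.hstack(im));print(monitor.sense()["clock"])
```

```text
0.083 0.0835 8.1
0.082 0.0826 6.5
0.081 0.0816 8.5
0.08 0.0811 10.9
0.079 0.081 17.3
38.075
```

View pics/stamp2.png

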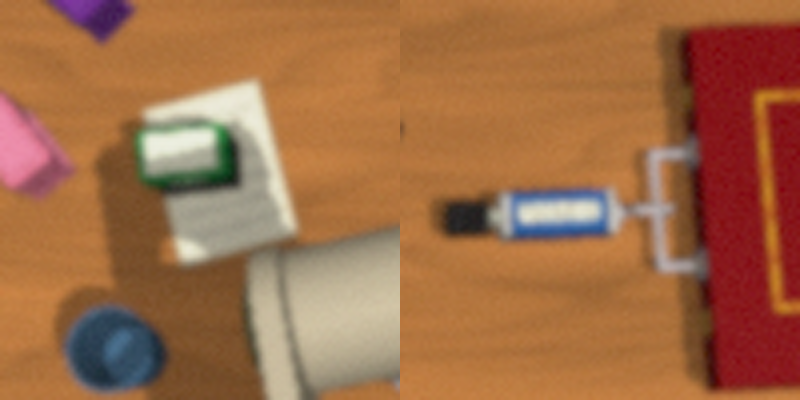

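The cap stopped hard at z = 0.081 with 17 N, and it is up again with the stamp still on the ticket. The scale is still hooked with its rod home, so I'm handing in.

```bash
python3 -c "
from h import *
print(job.hand_in())"
```

```text
the job is handed in; nothing more can be done
None
```

The job is handed in, with no verdict returned: the scale was hooked on and let go, drawn to about 53 mm by force reading (red band about half out) for over a second and eased home; the stamp was pressed to its stop (twice, as the first press was doubtful), and the last pictures show the scale still hooked, rod home and cap up.

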